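# Walk the heavy bench scale home to its charging dock

## Robot

A 6-joint arm with a two-finger parallel gripper is mounted at the origin on a cart in front of the work surface, level with it; the furniture and walls round the work are solid. World frame = base frame: x ahead of the robot, y to its left, z up, the work surface at z = 0. Lengths are in mm, angles in rad, forces in N, time in s.
With the tool pointing down it reaches from about 350 to 875 mm from the base axis. Payload 4.2 kg.
Tool frame: the origin (TCP) lies between the finger pads; the fingertips stand 14 mm ahead of it and the grasp point (between the pads) lies 5 mm behind it; z points along the fingers, y is the line along which they close (so a half turn about z gives the same grasp; the last joint's range is limited). The gripper opens to 85 mm and grips with 20 to 120 N. Pads are 22 mm wide; open, the fingers measure 114 mm over their backs; the gripper's body (76 mm by 85 mm) begins 54 mm behind the grasp point. The pads swing forward as they close: fully open they stand 13 mm farther back than shut.
Start: joints at [1.485, 0.385, 0.008, 0, -1.194, -0.259], TCP at [211.222, 588.204, 245.312] pointing down, gripper open.
Joint ranges: [-3.14, 3.14], [-1.21, 2.06], [-1.07, 1.41], [-3.16, 2.05], [-2.99, -0.16], [-3.1, 3.1]. Speed limits (rad/s): [2.79, 2.79, 3.14, 3.14, 3.14, 3.14].

## Interface

Orientations are given as a unit quaternion [x, y, z, w].
In Python, from bench import * gives the robot as it stands.
- The arm moves only by the tool carry_out, never from a script. Its argument "motion" is a list of rows, each a list of 7 numbers: the turn, a rotation vector about the tool's x, y, z in rad, then the shift along the tool's x, y, z in mm, then the opening, from -1 (shut) to 1 (fully open), so that 0 is half open. A call has 1 to 5 rows; each row is the pose to reach, as a shift and turn from the pose commanded when the call began, along the tool's axes at that moment; what a row does not reach only later rows make up. A row lasts 1/8 s, in which the tool goes at most 62.5 mm and 10.7 degrees, less where a joint would pass 70% of its speed; a pose out of reach is approached as far as the arm can. A call with a gripper value outside its range is refused whole. The fingers move at their own pace and stop on an object; the grip force is fixed at half the most. Time passes only in rows, so rows that repeat a pose let the fingers close. It gives the time, the measured TCP pose, the force, the opening and the grip force at its end, in the units of the state.
- read_state(): the state, without advancing time (a new reading comes with each control period).
- get_image(name): name is "side" or "top" or "wrist"; returns a dict with "color" (420x560x3 uint8, blue, green, red), "mtx" (3x3 intrinsics, pixels), "k1" (the pictures are not rectified: a ray, as slopes to the right and down, at radius r is drawn at 1 + k1 r^2 times it, then the intrinsics apply), "position" and "orientation" of the camera in the world. Camera axes: x right, y down, z forward; pixel columns grow to the right and rows downward; lengths in mm; the calibration is good to about 2 mm. A picture is of the moment at which its call begins. There is no depth.
- job_done(): hands the job in; it is judged then, once.
The state is a dict: "clock": time; "joints": joint angles; "joint_vel": joint speeds; "joint_efforts": joint torques, N m; "position": TCP position; "ee_rot": TCP orientation; "contact_force": force on the tool from outside, world axes, zero at the start; "wrist_torque": the same for the moment, N m; "gripper_width": finger opening in mm; "grasp_force": force on a finger pad.
Only numpy, scipy, OpenCV 4.12 (cv2) and the standard library are available. Lean on these libraries where they do the work, as an engineer would, in place of code of your own. Each camera call takes 0.05 s, during which the arm holds its last target. There are 200 camera calls.

## Task

Walk the heavy bench scale forward until its back is fully home, square and roughly centred against the charging dock (its middle within about 3 cm of the dock's), with both spring contacts pressed in: push its two orange corner bumpers in turn, choosing the first by how the scale stands turned, so that it swings ahead without ever being turned more than about 20 degrees from square to the dock. Push gently, touch neither the glass display panel between the bumpers nor the weighing pan, leave the tub, jars and ribbon spool where they stand, and let go of the scale at the end.

Things in the scene. Friction and masses are not known exactly. Their poses are not given: they have to be found in the camera images.
- scale: white bench scale, 140 mm front to back (x), 170 wide (y), 61 high over the pan, about 2.2 kg (varies): too wide to grip. It slides on four rubber feet (22 mm discs at x +-48, y +-62 mm) when pushed with 4 to 18 N. Origin under its middle on the worktop; z up, x points to its plain back (at x = +70 mm), which faces the dock; y to its left. Pushed at one bumper it swings about a point near its other side.
- bumper_left (a point): middle of the push face of the left orange bumper, on the scale's front corner at x = -78 mm, y = +73 mm, z = 31 mm in the scale's frame; the bumper is 24 mm wide, 42 mm high (10 to 52 mm above the worktop), and stands 5.5 mm proud of the glass panel. Push it towards the scale's +x.
- bumper_right (a point): the same on the right orange bumper, at x = -78 mm, y = -73 mm, z = 31 mm in the scale's frame.
- scale_panel: dark glass display and key panel, 118 mm wide, 40 mm high, between the two bumpers on the scale's front: must not be touched. Origin at its middle.
- scale_pan: steel weighing pan, 120 x 154 mm, on top of the scale (its top 61 mm above the worktop): must not be touched. Origin 55 mm above the worktop, over the scale's middle.
- dock: grey charging dock fixed to the worktop, 36 mm deep, 180 wide, 44 high, facing the robot; place and turn vary. Origin on the worktop under the middle of its front face; x points into the dock (away from the scale), y along its face, z up. With the scale home, its back touches this face: its origin lies at x = -70 mm, y about 0 in the dock's frame, x axes parallel.
- pin_left (a joint): brass spring contact at y = +60 mm, 32 mm high, on the dock's face: 0 when free (it stands out 8 mm from the face), 0.008 m when pushed flush with the face; light spring, 0.5 to 1.5 N.
- pin_right (a joint): the same contact at y = -60 mm.
- tub_nibs: small white ingredient tub, 101 x 67 x 60 mm, a bystander; origin under its middle.
- spice_jar: white shaker jar, 44 mm across, 91 mm high, a bystander; origin under its middle.
- ribbon_spool: spool of red ribbon, 60 mm across, 18 mm high, lying flat, a bystander; origin under its middle.
- sugar_jar: large white jar, 68 mm across, 134 mm high, a bystander; origin under its middle.

How it is judged:
By the outcome, as a careful person would: the job done as asked, in the order asked, and still so for the second after the job is handed in, with the robot touching nothing.
It also fails if it takes over 72 s, if anything falls off the work surface, if the arm or the gripper's body presses on something with over 40 N, if the wrist force passes 120 N, or if a joint passes its speed limit or range.

## Working session

There is one attempt and no reset: what is moved stays moved. The work goes in short steps, Python scripts to look and compute and a tool call to move; the robot and the scene stay as the last step left them, time stands still between calls to the robot, and variables do not carry over. Pictures are saved under pics/ and viewed, at most 10 in all, crops included, and the job is handed in when it is done.

Besides the shell and the picture viewer there is one more tool, called by a JSON object that holds its "method" and its "body". carry_out: Moves the arm, as the interface text tells. Its arguments: {"type":"object","properties":{"motion":{"type":"array"}},"required":["motion"]}

```bash
mkdir -p pics; ls; python3 - <<'E'
from bench import *
import cv2
s=read_state();print({k:s[k] for k in('clock','position','ee_rot','contact_force','gripper_width')})
for n in('top','side'):
    g=get_image(n);cv2.imwrite(f'pics/{n}0.png',g['color']);print(n,g['mtx'],g['k1'],g['position'],g['orientation'])
E
```

```text
pics
{'clock': 0.0, 'position': array([211.04612639, 587.69469288, 244.20633765]), 'ee_rot': array([ 9.85159357e-01, -1.71638562e-01, -1.45047605e-04,  1.10643584e-03]), 'contact_force': array([-0.05752629, -0.15249636, -0.06362277]), 'gripper_width': 85.11429432788955}
top [[404.48636481   0.         274.10199288]
 [  0.         404.48636481 208.86922406]
 [  0.           0.           1.        ]] -0.014596911808592926 [ 335.98395045  -35.83727995 1234.07904815] [-0.70116352  0.70836152 -0.06175391  0.05272689]
side [[503.85251831   0.         279.79293059]
 [  0.         503.85251831 210.3573475 ]
 [  0.           0.           1.        ]] -0.1483038046698857 [ 850.48320239  925.54019382 1136.72123176] [ 0.1464485   0.91655172 -0.3682768  -0.05346007]
```

View pics/top0.png

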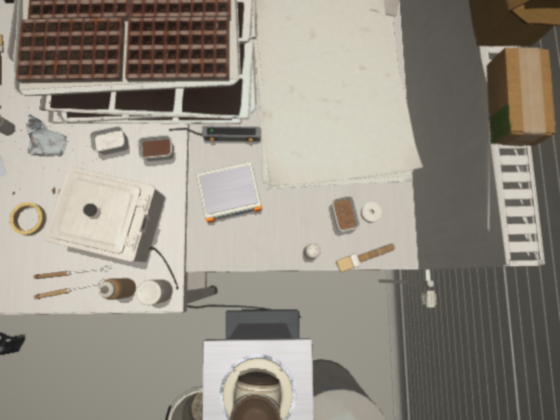

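View pics/side0.png

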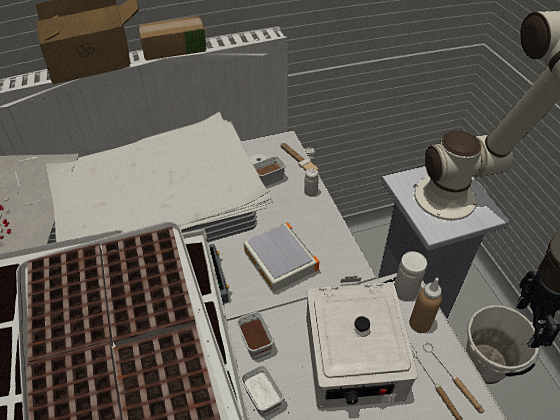

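Top view: scale at about (229,190), orange bumpers near (210,217) and (258,209). The dock is at (232,133), with its brass pins on the scale side. Next I'll measure these by colour and ray casting.

```bash
cat > h.py <<'E'
import numpy as np, cv2
from scipy.spatial.transform import Rotation as R
from bench import *
def ray(g,p):
    p=np.atleast_2d(np.float64(p)); d=np.array([g['k1'],0,0,0,0.])
    u=cv2.undistortPoints(p[:,None],g['mtx'],d)[:,0]
    return R.from_quat(g['orientation']).apply(np.c_[u,np.ones(len(u))])
def onz(g,p,z):
    r=ray(g,p);o=np.array(g['position']);return o+r*((z-o[2])/r[:,2])[:,None]
def pix(g,P):
    q=R.from_quat(g['orientation']).inv().apply(np.atleast_2d(P)-g['position'])
    s=q[:,:2]/q[:,2:];s=s*(1+g['k1']*(s**2).sum(1))[:,None]
    return s*[g['mtx'][0,0],g['mtx'][1,1]]+g['mtx'][:2,2]
def orange(g,lo=(4,150,130),hi=(16,255,255)):
    m=cv2.inRange(cv2.cvtColor(g['color'],cv2.COLOR_BGR2HSV),lo,hi)
    n,_,st,c=cv2.connectedComponentsWithStats(m)
    return [(st[i].tolist(),c[i].round(1).tolist()) for i in range(1,n) if st[i,4]>6]
def crop(g,x0,y0,x1,y1,k,name):
    cv2.imwrite(name,cv2.resize(g['color'][y0:y1,x0:x1],None,fx=k,fy=k,interpolation=cv2.INTER_CUBIC))
E
python3 - <<'E'
from h import *
t=get_image('top');s=get_image('side')
print(orange(t));print(orange(s))
a=cv2.resize(t['color'][110:230,180:280],None,fx=4,fy=4,interpolation=cv2.INTER_CUBIC)
b=cv2.resize(s['color'][210:330,200:330][:120],None,fx=3,fy=4,interpolation=cv2.INTER_CUBIC)
cv2.imwrite('pics/c0.png',np.hstack([a,b]))
E
```

```text
[([254, 207, 7, 4, 22], [257.1, 208.4]), ([206, 218, 8, 4, 24], [209.8, 219.3])]
[([286, 223, 6, 5, 13], [288.5, 225.1]), ([313, 256, 6, 7, 18], [315.8, 259.2])]
```

View pics/c0.png

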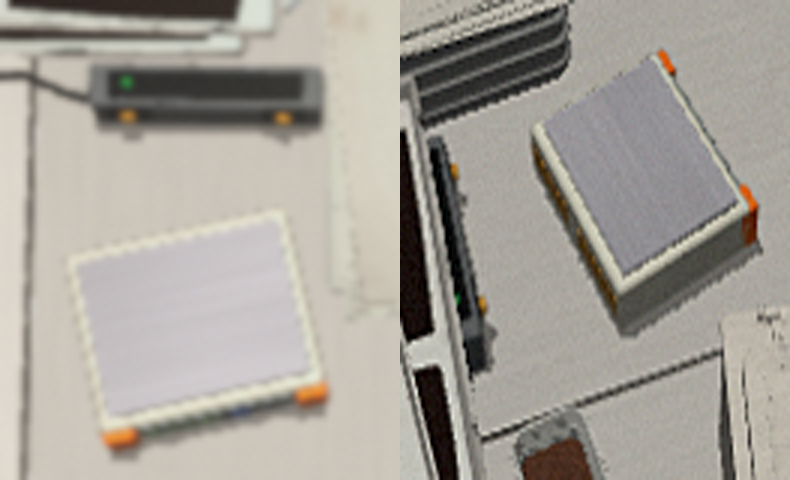

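The crop shows the scale turned about 12° relative to the dock, with the dock pins at crop (128,117) and (283,118). Now poses.

```bash
cat >> h.py <<'E'
def scale_pose(t):
    # orange bumper blobs in the top view (mostly top faces, 52 high)
    o=sorted(orange(t),key=lambda q:q[1][0]); o=[q for q in o if 190<q[1][0]<275 and 130<q[1][1]<235]
    P=onz(t,[q[1] for q in o],50)[:,:2]
    L,Rr=P[0],P[-1]; d=L-Rr; return P,np.degrees(np.arctan2(-d[0],d[1])),np.linalg.norm(d)
def pan_pose(t):
    hsv=cv2.cvtColor(t['color'],cv2.COLOR_BGR2HSV)
    m=cv2.inRange(hsv,(105,8,120),(170,60,230)); m[:135]=0;m[235:]=0;m[:,:185]=0;m[:,275:]=0
    m=cv2.morphologyEx(m,cv2.MORPH_OPEN,np.ones((3,3),np.uint8))
    c=max(cv2.findContours(m,0,cv2.CHAIN_APPROX_NONE)[0],key=cv2.contourArea)
    w=onz(t,c[:,0],61)[:,:2].astype(np.float32)
    (cx,cy),(a,b),an=cv2.minAreaRect(w); M=w.mean(0)
    an=(an+45)%90-45
    return (cx,cy),(a,b),an
def world2tool(d,s): return R.from_quat(s['ee_rot']).inv().apply(d)
E
python3 - <<'E'
from h import *
t=get_image('top');s=get_image('side')
print('bump',scale_pose(t)); print('pan',pan_pose(t))
pt=np.array([[128,117],[283,118]])/4+[180,110]
print('pins',onz(t,pt,32))
# dock top face corners (44 high): back TL, TR, front BL, BR
dk=np.array([[90,65],[322,68],[97,105],[322,103],[98,128],[322,127]])/4+[180,110]
print('dock',onz(t,dk,44).round(1))
c=np.array([[68,260],[280,208],[322,375],[105,420]])/4+[180,110]
print('body',onz(t,c,52).round(1))
so=orange(s);print('side bump',onz(s,[q[1] for q in so],40).round(1))
sp=np.array([[55/3,172/4],[83/3,303/4]])+[200,210]
print('side pins',onz(s,sp,32).round(1))
for n,p in dict(tub1=(156,148),tub2=(345,212),jar=(312,250),spool=(372,211),pot=(150,292),rod=(215,290)).items(): print(n,onz(t,p,40)[0].round())
print(R.from_quat(read_state()['ee_rot']).as_matrix().round(3))
E
```

```text
bump (array([[500.10524548, 137.91994939],
       [531.40207189,  -1.68614553]]), np.float64(12.63563043866019), np.float64(143.0711469297637))
pan ((552.6500854492188, 104.15418243408203), (6.097380638122559, 5.884228706359863), 0.5532074570655823)
pins [[752.59463594 137.45518481  32.        ]
 [750.87239192  17.56740715  32.        ]]
dock [[790.5 165.6  44. ]
 [786.7 -13.1  44. ]
 [758.2 159.6  44. ]
 [758.5 -12.9  44. ]
 [739.8 158.5  44. ]
 [739.3 -12.8  44. ]]
body [[634.2 177.9  52. ]
 [673.2  19.1  52. ]
 [545.  -11.9  52. ]
 [512.7 148.3  52. ]]
side bump [[532.7  -9.9  40. ]
 [501.4 134.   40. ]]
side pins [[751.4  21.3  32. ]
 [753.5 138.6  32. ]]
tub1 [723. 307.  40.]
tub2 [ 520. -265.   40.]
jar [ 407. -163.   40.]
spool [ 522. -346.   40.]
pot [291. 309.  40.]
rod [295. 121.  40.]
[[ 0.941 -0.338 -0.   ]
 [-0.338 -0.941 -0.001]
 [ 0.     0.001 -1.   ]]
```

Dock face is at x≈758, y≈77, about square to the world. The scale is at about (589,83) with yaw +12.6°, so the left bumper lags and gets pushed first. Moving over with the gripper shut.

{"method": "carry_out", "body": {"motion": [[0,0,-0.1,40,33,-20,-1],[0,0,-0.2,85,71,-20,-1],[0,0,-0.3,130,109,-20,-1],[0,0,-0.345,170,142,-20,-1],[0,0,-0.345,200,167,-20,-1]]}}

```text
clock: 0.92
position: [343.7, 361.4, 265.6]
ee_rot: [1.0, -0.0, 0.0, -0.0]
contact_force: [1.0, 0.3, 0.5]
gripper_width: 0.0
grasp_force: 0.0
```

```bash
python3 - <<'E'
from h import *
s=read_state();print(s['clock'],s['position'].round(1),R.from_quat(s['ee_rot']).as_matrix().round(3),s['contact_force'].round(2),s['gripper_width'])
E
```

```text
0.925 [343.7 361.4 265.6] [[ 1. -0.  0.]
 [-0. -1.  0.]
 [ 0. -0. -1.]] [0.98 0.28 0.46] 0.04922538697113641
```

{"method": "carry_out", "body": {"motion": [[0,0,0,25,45,0,-1],[0,0,0,55,95,0,-1],[0,0,0,85,145,10,-1],[0,0,0,110,190,40,-1],[0,0,0,119,212,90,-1]]}}

```text
clock: 1.55
position: [464.1, 150.1, 176.0]
ee_rot: [1.0, -0.001, 0.002, -0.001]
contact_force: [0.3, 0.9, 0.2]
gripper_width: -0.1
grasp_force: 0.0
```

{"method": "carry_out", "body": {"motion": [[0,0,0,0,0,40,-1],[0,0,0,0,0,80,-1],[0,0,0,0,0,120,-1],[0,0,0,0,0,140,-1],[0,0,0,0,0,145,-1]]}}

```text
clock: 2.17
position: [461.5, 151.0, 29.1]
ee_rot: [1.0, 0.0, -0.001, 0.001]
contact_force: [-0.3, -1.0, -0.3]
gripper_width: -0.1
grasp_force: 0.0
```

```bash
python3 - <<'E'
from h import *
t=get_image('top');g=get_image('wrist');s=read_state();print(s['clock'],s['position'].round(1))
print(scale_pose(t))
a=cv2.resize(t['color'][110:230,180:280],None,fx=4,fy=4,interpolation=cv2.INTER_CUBIC)
b=cv2.resize(g['color'],(400,480));cv2.imwrite('pics/c1.png',np.hstack([a,b][:2]))
E
```

```text
2.275 [462.2 151.6  30.3]
(array([[500.96506124, 134.39690783],
       [531.40207189,  -1.68614553]]), np.float64(12.607556357576977), np.float64(139.44536216390284))
```

View pics/c1.png

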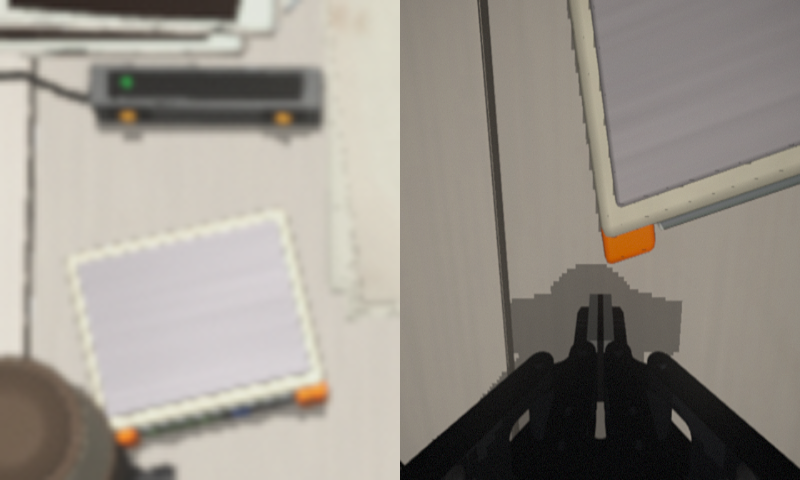

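Wrist view: the left bumper's top is at (630,243) in the half-size panel and the finger centreline at u≈600. I need to shift about 8 mm inward before touching.

{"method": "carry_out", "body": {"motion": [[0,0,0,6,6,0,-1],[0,0,0,12,8,0,-1],[0,0,0,17,8,0,-1],[0,0,0,22,8,0,-1],[0,0,0,24,6,0,-1]]}}

```text
clock: 2.9
position: [484.5, 144.3, 29.9]
ee_rot: [1.0, -0.001, -0.002, 0.001]
contact_force: [-3.9, -3.5, 2.7]
gripper_width: -0.0
grasp_force: 2.4
```

```bash
cat >> h.py <<'E'
TY0,TX0=77.,758.
def big(g):
    b=orange(g); return max(b,key=lambda q:q[0][4])[1] if b else None
def look(side):
    t=get_image('top');w=get_image('wrist');s=read_state()
    hsv=orange(t); o=sorted([q for q in hsv if 185<q[1][0]<280 and 148<q[1][1]<235],key=lambda q:q[1][0])
    T=[onz(t,q[1],50)[0,:2] for q in o]
    wb=big(w); W=onz(w,wb,51)[0,:2] if wb else None
    print('t',s['clock'],'tcp',s['position'].round(1),'F',s['contact_force'].round(1))
    print('top',[x.round(1).tolist() for x in T],'wrist',None if W is None else W.round(1))
    far=(T[-1] if side=='L' else T[0])
    L,Rr=(W,far) if side=='L' else (far,W)
    d=L-Rr;yaw=np.arctan2(-d[0],d[1]);c=(L+Rr)/2+74.5*np.array([np.cos(yaw),np.sin(yaw)])
    print('yaw',np.degrees(yaw).round(1),'len',np.linalg.norm(d).round(1),'origin',c.round(1),'goal',(TX0-70,TY0))
    q=R.from_euler('z',-yaw).apply([*(s['position'][:2]-c),0]);print('tcp in scale',q[:2].round(1))
    cv2.imwrite('pics/w_last.png',w['color']);cv2.imwrite('pics/t_last.png',t['color'])
E
python3 -c "
from h import *
look('L')"
```

```text
t 3.0 tcp [484.5 144.4  29.8] F [-3.8 -2.4  2.4]
top [[531.4, -1.7]] wrist [503.5 136.3]
yaw 11.4 len 140.8 origin [590.5  82.1] goal (688.0, 77.0)
tcp in scale [-91.5  82.1]
```

{"method": "carry_out", "body": {"motion": [[0,0,0,5,-2,0,-1],[0,0,0,10,-5,0,-1],[0,0,0,15,-8,0,-1],[0,0,0,20,-12,0,-1],[0,0,0,25,-15,0,-1]]}}

```text
clock: 3.62
position: [504.9, 157.6, 29.4]
ee_rot: [1.0, -0.001, -0.006, 0.003]
contact_force: [-16.4, -1.8, 9.6]
gripper_width: -0.5
grasp_force: 7.8
```

```bash
python3 -c "
from h import *
look('L')"
```

```text
t 3.725 tcp [506.4 158.5  29.4] F [-12.7  -1.1   7.2]
top [[531.5, 7.2]] wrist [523.6 149.4]
yaw 3.2 len 142.5 origin [601.9  82.5] goal (688.0, 77.0)
tcp in scale [-91.2  81.2]
```

{"method": "carry_out", "body": {"motion": [[0,0,0,6,-3,0,-1],[0,0,0,12,-6,0,-1],[0,0,0,18,-9,0,-1],[0,0,0,24,-11,0,-1],[0,0,0,30,-13,0,-1]]}}

```text
clock: 4.35
position: [535.9, 172.1, 29.2]
ee_rot: [1.0, -0.001, -0.005, 0.002]
contact_force: [-13.1, 2.6, 6.1]
gripper_width: -0.1
grasp_force: 7.0
```

```bash
python3 -c "
from h import *
look('L')"
```

```text
t 4.45 tcp [537.4 172.7  29.2] F [-10.4   1.6   4.1]
top [[532.8, 20.2]] wrist [553.5 163.2]
yaw -8.2 len 144.5 origin [616.9  81.1] goal (688.0, 77.0)
tcp in scale [-91.7  79.3]
```

{"method": "carry_out", "body": {"motion": [[0,0,0,-25,0,0,-1],[0,0,0,-40,10,0,-1],[0,0,0,-40,60,0,-1],[0,0,0,-40,115,0,-1],[0,0,0,-38,156,0,-1]]}}

```text
clock: 5.08
position: [504.0, 16.4, 30.6]
ee_rot: [1.0, 0.0, 0.001, -0.0]
contact_force: [-0.5, -0.4, -0.1]
gripper_width: 0.4
grasp_force: 0.0
```

```bash
python3 -c "
from h import *
look('R')"
```

```text
t 5.175 tcp [503.7  14.9  30.4] F [ 0.4 -0.2 -1. ]
top [] wrist [535.9  18.1]Traceback (most recent call last):
  File "<string>", line 3, in <module>
    look('R')
    ~~~~^^^^^
  File "h.py", line 45, in look
    far=(T[-1] if side=='L' else T[0])
                                 ~^^^
IndexError: list index out of range
```

View pics/w_last.png

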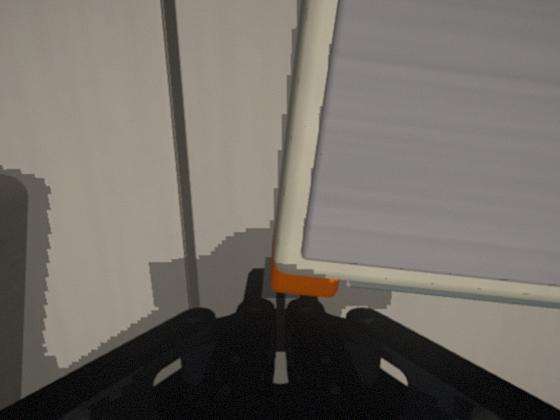

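That picture is the earlier left-bumper view: the finger sits on the bumper at (305,280), clear of the panel. The top camera missed the left bumper this time, so I'll loosen the mask and add the side view.

```bash
python3 - <<'E'
import re
s=open('h.py').read()
s=s.replace("lo=(4,150,130)","lo=(3,140,60)")
s=s.replace("    far=(","    sd=get_image('side');S=[onz(sd,q[1],40)[0,:2].round(1).tolist() for q in orange(sd) if 380<onz(sd,q[1],40)[0,0]<640];print('side',S)\n    cv2.imwrite('pics/w_last.png',w['color']);cv2.imwrite('pics/t_last.png',t['color']);cv2.imwrite('pics/s_last.png',sd['color'])\n    if not T: T=[np.array(max(S,key=lambda p:p[1]) if side=='R' else min(S,key=lambda p:p[1]))+[0,4 if side=='R' else 8]]\n    far=(")
open('h.py','w').write(s)
E
python3 -c "
from h import *
look('R')
t=cv2.imread('pics/t_last.png')[110:230,180:280];w=cv2.imread('pics/w_last.png')
cv2.imwrite('pics/c2.png',np.hstack([cv2.resize(t,(360,432)),cv2.resize(w,(440,432))]))"
```

```text
t 5.275 tcp [504.3  17.3  30.6] F [-0.4  0.2 -0.1]
top [] wrist [535.9  18.1]
side [[534.5, 15.4], [559.4, 175.6]]
yaw -8.3 len 163.2 origin [621.4  88.2] goal (688.0, 77.0)
tcp in scale [-105.7  -87. ]
```

View pics/c2.png

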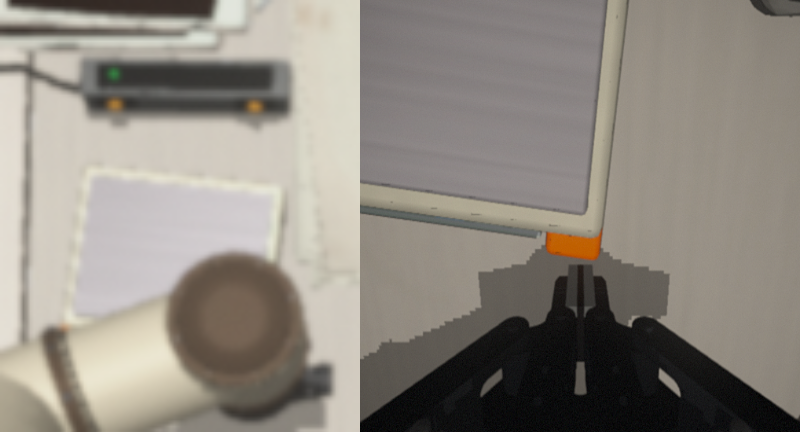

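The finger lines up with the right bumper (bumper centre u≈573, finger 580). The arm hides the other bumper from above, so I'll get yaw from the pan's front edge in the wrist view.

```bash
cat >> h.py <<'E'
def wl(side):
    w=get_image('wrist');s=read_state();hsv=cv2.cvtColor(w['color'],cv2.COLOR_BGR2HSV)
    m=cv2.inRange(hsv,(115,8,90),(175,70,210)); m=cv2.morphologyEx(m,cv2.MORPH_OPEN,np.ones((7,7),np.uint8))
    n,l,st,_=cv2.connectedComponentsWithStats(m);m=(l==1+np.argmax(st[1:,4]))
    cols=np.where(m.any(0))[0]; low=np.array([np.where(m[:,c])[0].max() for c in cols])
    k=(low<415);cols,low=cols[k],low[k]; cut=slice(25,-25); p=np.c_[cols,low][cut]
    P=onz(w,p,61)[:,:2].astype(np.float32)
    for _ in range(3):
        vx,vy,x0,y0=cv2.fitLine(P,cv2.DIST_HUBER,0,.01,.01).ravel()
        r=np.abs((P-[x0,y0])@[-vy,vx]);P=P[r<max(1.5,2*np.median(r))]
    if vy<0:vx,vy=-vx,-vy
    yaw=np.arctan2(-vx,vy);ex=np.array([np.cos(yaw),np.sin(yaw)]);ey=np.array([-ex[1],ex[0]])
    B=onz(w,big(w),51)[0,:2]; yb=73 if side=='L' else -73
    xo=np.dot([x0,y0],ex)+60; yo=np.dot(B,ey)-yb; c=xo*ex+yo*ey
    d=s['position'][:2]-c
    print('t',s['clock'],'tcp',s['position'].round(1),'F',s['contact_force'].round(1),'n',len(P))
    print('yaw',np.degrees(yaw).round(1),'origin',c.round(1),'bumper',B.round(1),'B_x',round(float(np.dot(B-c,ex)),1),'tcp in scale',round(float(d@ex),1),round(float(d@ey),1))
    cv2.imwrite('pics/w_last.png',w['color'])
E
python3 -c "
from h import *
wl('R')"
```

```text
Traceback (most recent call last):
  File "h.py", line 57, in wl
    n,l,st,_=cv2.connectedComponentsWithStats(m);m=(l==1+np.argmax(st[1:,4]))
                                                         ~~~~~~~~~^^^^^^^^^^
ValueError: attempt to get argmax of an empty sequence
```

```bash
python3 - <<'E'
from h import *
w=cv2.imread('pics/w_last.png');h=cv2.cvtColor(w,cv2.COLOR_BGR2HSV)
for n,(y,x) in dict(pan=(100,100),pan2=(180,200),table=(100,450),table2=(300,50),frame=(190,30),frame2=(100,315)).items(): print(n,w[y-3:y+4,x-3:x+4].mean((0,1)).round(),h[y,x])
E
```

```text
pan [128. 128. 135.] [  0  13 134]
pan2 [138. 139. 145.] [175  11 144]
table [130. 142. 149.] [ 17  32 150]
table2 [130. 140. 148.] [ 19  29 148]
frame [142. 161. 169.] [ 20  42 172]
frame2 [142. 162. 168.] [ 22  39 170]
```

```bash
python3 - <<'E'
s=open('h.py').read()
s=s.replace("m=cv2.inRange(hsv,(115,8,90),(175,70,210)); m=cv2","f=cv2.GaussianBlur(w['color'],(5,5),0).astype(int);m=((f[:,:,2]-f[:,:,0]<13)&(f[:,:,2]-f[:,:,0]>1)&(f[:,:,1]>85)).astype(np.uint8); m=cv2")
open('h.py','w').write(s)
E
python3 -c "
from h import *
wl('R')"
```

```text
t 5.425 tcp [503.8  18.5  30.5] F [ 0.3  0.4 -0.2] n 270
yaw -6.7 origin [618.   82.1] bumper [535.9  18.2] B_x -74.1 tcp in scale -106.0 -76.4
```

{"method": "carry_out", "body": {"motion": [[0,0,0,8,3,0,-1],[0,0,0,13,3,0,-1],[0,0,0,18,5,0,-1],[0,0,0,23,8,0,-1],[0,0,0,28,12,0,-1]]}}

```text
clock: 6.05
position: [526.8, 5.3, 29.4]
ee_rot: [1.0, -0.0, -0.005, 0.001]
contact_force: [-9.4, 4.9, 4.2]
gripper_width: -0.1
grasp_force: 4.8
```

{"method": "carry_out", "body": {"motion": [[0,0,0,5,3,0,-1],[0,0,0,10,6,0,-1],[0,0,0,15,9,0,-1],[0,0,0,20,12,0,-1]]}}

```text
clock: 6.55
position: [544.8, -7.3, 29.3]
ee_rot: [1.0, -0.001, -0.007, 0.001]
contact_force: [-13.1, 3.8, 8.9]
gripper_width: -0.1
grasp_force: 6.4
```

```bash
python3 -c "
from h import *
wl('R')"
```

```text
t 6.6 tcp [545.5  -7.7  29.2] F [-11.3   2.    7.2] n 213
yaw 4.3 origin [629.5  77.3] bumper [560.8  -1.1] B_x -74.4 tcp in scale -90.3 -78.4
```

{"method": "carry_out", "body": {"motion": [[0,0,0,6,2,0,-1],[0,0,0,11,4,0,-1],[0,0,0,16,6,0,-1],[0,0,0,21,8,0,-1],[0,0,0,21,8,0,-1]]}}

```text
clock: 7.22
position: [564.9, -16.4, 29.1]
ee_rot: [1.0, -0.001, -0.008, 0.002]
contact_force: [-12.5, -1.0, 9.0]
gripper_width: 0.0
grasp_force: 6.7
```

```bash
python3 -c "
from h import *
wl('R')"
```

```text
t 7.275 tcp [564.9 -16.4  29.2] F [-13.1  -1.9   9.3] n 204
yaw 11.8 origin [638.8  75.9] bumper [581.7 -10.6] B_x -73.6 tcp in scale -91.2 -75.3
```

{"method": "carry_out", "body": {"motion": [[0,0,0,-35,0,0,-1],[0,0,0,-55,-25,0,-1],[0,0,0,-55,-80,0,-1],[0,0,0,-52,-130,0,-1],[0,0,0,-48,-147,0,-1]]}}

```text
clock: 7.9
position: [524.7, 135.2, 30.5]
ee_rot: [1.0, 0.002, 0.001, -0.0]
contact_force: [-0.0, -0.4, -0.5]
gripper_width: 0.2
grasp_force: 0.0
```

```bash
python3 -c "
from h import *
wl('L')"
```

```text
t 7.95 tcp [525.6 135.9  30.5] F [1.9 1.4 0.3] n 275
yaw 11.7 origin [638.2  77.6] bumper [550.7 134.1] B_x -74.3 tcp in scale -98.5 79.9
```

{"method": "carry_out", "body": {"motion": [[0,0,0,5,1,0,-1],[0,0,0,10,-1,0,-1],[0,0,0,15,-4,0,-1],[0,0,0,20,-8,0,-1],[0,0,0,25,-12,0,-1]]}}

```text
clock: 8.57
position: [541.4, 138.9, 29.1]
ee_rot: [1.0, -0.002, -0.009, 0.004]
contact_force: [-14.9, -4.8, 9.7]
gripper_width: -0.1
grasp_force: 7.9
```

{"method": "carry_out", "body": {"motion": [[0,0,0,5,-3,0,-1],[0,0,0,10,-6,0,-1],[0,0,0,15,-9,0,-1],[0,0,0,20,-11,0,-1]]}}

```text
clock: 9.07
position: [562.0, 151.5, 29.1]
ee_rot: [1.0, -0.002, -0.008, 0.003]
contact_force: [-14.9, 1.0, 6.7]
gripper_width: 0.3
grasp_force: 7.4
```

```bash
python3 -c "
from h import *
wl('L')"
```

```text
t 9.125 tcp [563.3 152.1  29. ] F [-10.8   0.8   5.1] n 255
yaw 0.5 origin [653.5  80. ] bumper [578.2 152.3] B_x -74.6 tcp in scale -89.5 72.9
```

{"method": "carry_out", "body": {"motion": [[0,0,0,5,-3,0,-1],[0,0,0,10,-6,0,-1],[0,0,0,15,-8,0,-1],[0,0,0,20,-10,0,-1],[0,0,0,24,-12,0,-1]]}}

```text
clock: 9.75
position: [586.5, 163.7, 29.0]
ee_rot: [1.0, -0.002, -0.008, 0.003]
contact_force: [-14.5, -1.5, 8.1]
gripper_width: -0.3
grasp_force: 7.2
```

```bash
python3 -c "
from h import *
wl('L')"
```

```text
t 9.8 tcp [587.4 164.1  29. ] F [-11.9  -0.2   6.1] n 235
yaw -8.5 origin [666.4  80.6] bumper [603.6 163.8] B_x -74.5 tcp in scale -90.6 70.8
```

{"method": "carry_out", "body": {"motion": [[0,0,0,-25,0,0,-1],[0,0,0,-42,10,0,-1],[0,0,0,-44,60,0,-1],[0,0,0,-44,115,0,-1],[0,0,0,-40,144,0,-1]]}}

```text
clock: 10.42
position: [552.4, 20.1, 30.3]
ee_rot: [1.0, -0.002, -0.0, 0.0]
contact_force: [0.6, -0.5, -0.4]
gripper_width: -0.1
grasp_force: 0.0
```

```bash
python3 -c "
from h import *
wl('R')
t=get_image('top');s=get_image('side');a=t['color'][110:230,180:280];b=s['color'][210:330,180:330]
cv2.imwrite('pics/c3.png',np.hstack([cv2.resize(a,(400,480)),cv2.resize(b,(400,480))]))"
```

```text
t 10.475 tcp [552.8  18.1  30.2] F [ 1.5 -1.5  0.1] n 274
yaw -8.8 origin [666.5  80.1] bumper [582.1  19.3] B_x -74.1 tcp in scale -103.0 -78.6
```

View pics/c3.png

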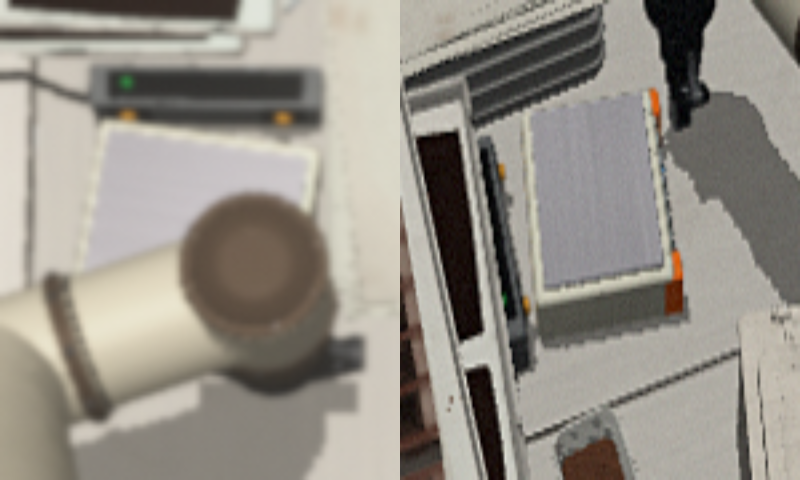

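The views show the scale's left back corner almost at the left pin, as measured. Pushing the right bumper.

{"method": "carry_out", "body": {"motion": [[0,0,0,8,1,0,-1],[0,0,0,13,2,0,-1],[0,0,0,18,5,0,-1],[0,0,0,23,8,0,-1],[0,0,0,28,11,0,-1]]}}

```text
clock: 11.2
position: [575.1, 13.0, 29.7]
ee_rot: [1.0, 0.0, -0.007, 0.001]
contact_force: [-15.4, 4.6, 12.1]
gripper_width: -0.2
grasp_force: 7.7
```

{"method": "carry_out", "body": {"motion": [[0,0,0,5,3,0,-1],[0,0,0,10,6,0,-1],[0,0,0,14,8,0,-1]]}}

```text
clock: 11.58
position: [587.8, 4.4, 29.6]
ee_rot: [1.0, -0.0, -0.008, 0.001]
contact_force: [-16.8, 2.6, 12.5]
gripper_width: 0.1
grasp_force: 8.4
```

```bash
python3 -c "
from h import *
wl('R')"
```

```text
t 11.625 tcp [588.3   4.1  29.6] F [-15.   2.  12.] n 243
yaw 0.7 origin [677.8  76.8] bumper [604.1   2.9] B_x -74.5 tcp in scale -90.3 -71.6
```

{"method": "carry_out", "body": {"motion": [[0,0,0,3,2,0,-1],[0,0,0,6,4,0,-1],[0,0,0,9,5,0,-1],[0,0,0,9,5,0,-1]]}}

```text
clock: 12.12
position: [595.4, -0.7, 29.4]
ee_rot: [1.0, -0.0, -0.01, 0.001]
contact_force: [-18.3, 3.0, 13.3]
gripper_width: -0.1
grasp_force: 9.4
```

```bash
python3 -c "
from h import *
wl('R')"
```

```text
t 12.175 tcp [595.4  -0.7  29.3] F [-19.1   4.3  14.1] n 239
yaw 3.7 origin [681.5  75.8] bumper [611.9  -1.9] B_x -74.5 tcp in scale -90.9 -70.7
```

{"method": "carry_out", "body": {"motion": [[0,0,0,-20,0,0,-1],[0,0,0,-33,-15,0,-1],[0,0,0,-33,-70,0,-1],[0,0,0,-31,-125,0,-1],[0,0,0,-27,-148,0,-1]]}}

```text
clock: 12.8
position: [577.4, 151.7, 30.6]
ee_rot: [1.0, 0.002, 0.001, -0.0]
contact_force: [0.4, -0.3, 0.3]
gripper_width: -0.5
grasp_force: 0.0
```

{"method": "carry_out", "body": {"motion": [[0,0,0,6,0,0,-1],[0,0,0,11,-1,0,-1],[0,0,0,15,-2,0,-1],[0,0,0,18,-4,0,-1],[0,0,0,20,-5,0,-1]]}}

```text
clock: 13.42
position: [588.9, 149.1, 29.4]
ee_rot: [1.0, -0.002, -0.009, 0.003]
contact_force: [-20.4, 2.3, 13.1]
gripper_width: -0.1
grasp_force: 10.2
```

```bash
python3 -c "
from h import *
wl('L')"
```

```text
t 13.475 tcp [589.3 149.3  29.4] F [-19.    2.9  11.4] n 251
yaw 2.5 origin [683.   76.6] bumper [605.2 146.2] B_x -74.6 tcp in scale -90.4 76.8
```

{"method": "carry_out", "body": {"motion": [[0,0,0,2,-1,0,-1],[0,0,0,4,-2,0,-1],[0,0,0,6,-3,0,-1],[0,0,0,6,-3,0,-1]]}}

```text
clock: 13.98
position: [594.8, 152.0, 29.3]
ee_rot: [1.0, -0.002, -0.009, 0.003]
contact_force: [-20.5, 3.0, 12.5]
gripper_width: -0.1
grasp_force: 10.1
```

```bash
python3 -c "
from h import *
wl('L')"
```

```text
t 14.025 tcp [594.8 152.   29.3] F [-19.8   3.5  12.6] n 237
yaw 0.3 origin [686.   76.4] bumper [611.  148.9] B_x -74.6 tcp in scale -90.8 76.1
```

{"method": "carry_out", "body": {"motion": [[0,0,0,1,0,0,-1],[0,0,0,2,0,0,-1],[0,0,0,3,-1,0,-1],[0,0,0,3,-1,0,-1]]}}

```text
clock: 14.52
position: [597.2, 153.0, 29.3]
ee_rot: [1.0, -0.002, -0.01, 0.003]
contact_force: [-20.9, 3.6, 13.4]
gripper_width: -0.0
grasp_force: 10.9
```

```bash
python3 -c "
from h import *
wl('L')"
```

```text
t 14.575 tcp [597.2 153.   29.3] F [-21.8   4.1  12.8] n 232
yaw -0.4 origin [687.4  76.5] bumper [613.4 150. ] B_x -74.4 tcp in scale -90.6 75.9
```

{"method": "carry_out", "body": {"motion": [[0,0,0,1,0,0,-1],[0,0,0,2,0,0,-1],[0,0,0,2,0,0,-1]]}}

```text
clock: 14.95
position: [598.5, 153.5, 29.2]
ee_rot: [1.0, -0.002, -0.01, 0.003]
contact_force: [-23.4, 5.3, 15.1]
gripper_width: -0.1
grasp_force: 12.1
```

```bash
python3 -c "
from h import *
wl('L')"
```

```text
t 15.0 tcp [598.6 153.5  29.3] F [-23.2   5.4  14.4] n 232
yaw -1.0 origin [688.1  76.2] bumper [614.8 150.5] B_x -74.6 tcp in scale -90.8 75.7
```

{"method": "carry_out", "body": {"motion": [[0,0,0,1,0,0,-1],[0,0,0,2,0,0,-1],[0,0,0,2,0,0,-1]]}}

```text
clock: 15.38
position: [599.7, 153.9, 29.3]
ee_rot: [1.0, -0.002, -0.011, 0.003]
contact_force: [-26.1, 7.4, 17.0]
gripper_width: -0.3
grasp_force: 13.4
```

```bash
python3 -c "
from h import *
wl('L')"
```

```text
t 15.425 tcp [599.8 153.9  29.3] F [-25.6   7.3  16.1] n 231
yaw -1.3 origin [688.7  76.2] bumper [616. 151.] B_x -74.5 tcp in scale -90.7 75.6
```

{"method": "carry_out", "body": {"motion": [[0,0,0,-15,0,0,-1],[0,0,0,-30,15,0,-1],[0,0,0,-30,70,0,-1],[0,0,0,-28,125,0,-1],[0,0,0,-24,152,0,-1]]}}

```text
clock: 16.05
position: [585.3, 0.5, 30.2]
ee_rot: [1.0, -0.002, -0.001, 0.0]
contact_force: [-0.0, 0.2, -1.1]
gripper_width: -0.1
grasp_force: 0.0
```

```bash
python3 -c "
from h import *
wl('R')
t=get_image('top');s=get_image('side');a=t['color'][110:190,190:270];b=s['color'][235:315,200:280]
cv2.imwrite('pics/c4.png',np.hstack([cv2.resize(a,(400,480),interpolation=2),cv2.resize(b,(400,480),interpolation=2)]))"
```

```text
t 16.1 tcp [585.7  -1.4  30.2] F [ 0.9 -0.7  0.3] n 232
yaw -1.4 origin [688.4  75.1] bumper [612.5   3.9] B_x -74.1 tcp in scale -100.8 -79.0
```

View pics/c4.png

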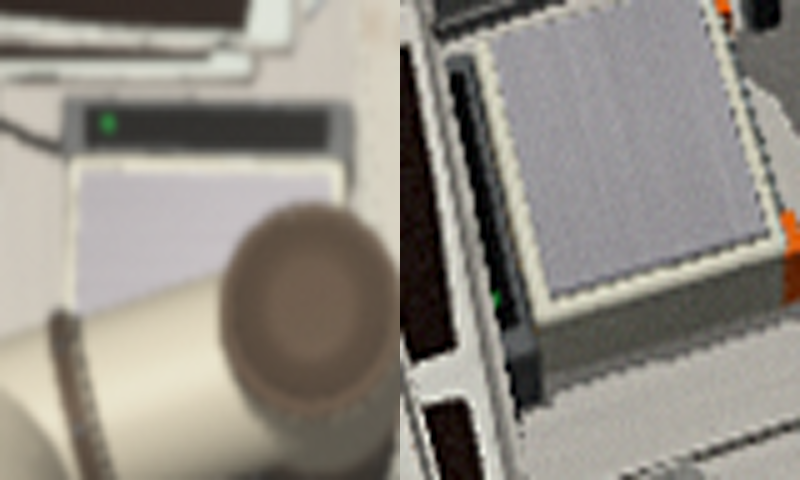

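The scale sits against the dock, looking nearly flush in both views. Now pressing the right corner home.

{"method": "carry_out", "body": {"motion": [[0,0,0,5,-1,0,-1],[0,0,0,9,-2,0,-1],[0,0,0,11,-2,0,-1],[0,0,0,13,-2,0,-1],[0,0,0,14,-2,0,-1]]}}

```text
clock: 16.82
position: [596.2, 7.0, 29.8]
ee_rot: [1.0, 0.0, -0.004, 0.0]
contact_force: [-10.8, 2.9, 7.0]
gripper_width: 0.0
grasp_force: 5.4
```

{"method": "carry_out", "body": {"motion": [[0,0,0,1,0,0,-1],[0,0,0,1,0,0,-1]]}}

```text
clock: 17.08
position: [596.2, 7.0, 29.8]
ee_rot: [1.0, 0.0, -0.005, 0.0]
contact_force: [-12.6, 4.2, 7.8]
gripper_width: -0.2
grasp_force: 5.8
```

```bash
python3 -c "
from h import *
wl('R')"
```

```text
t 17.125 tcp [596.2   7.   29.8] F [-11.3   4.    7.3] n 261
yaw -1.3 origin [688.6  75.5] bumper [612.3   4.2] B_x -74.6 tcp in scale -90.8 -70.7
```

{"method": "carry_out", "body": {"motion": [[0,0,0,1,0,0,-1],[0,0,0,2,0,0,-1],[0,0,0,3,0,0,-1],[0,0,0,3,0,0,-1]]}}

```text
clock: 17.62
position: [596.2, 6.8, 29.8]
ee_rot: [1.0, -0.0, -0.009, 0.001]
contact_force: [-18.7, 6.1, 14.1]
gripper_width: -0.1
grasp_force: 9.3
```

```bash
python3 -c "
from h import *
wl('R')"
```

```text
t 17.675 tcp [596.1   6.8  29.7] F [-17.5   5.9  14.3] n 260
yaw -1.3 origin [688.6  75.4] bumper [612.3   4.1] B_x -74.6 tcp in scale -90.9 -70.7
```

{"method": "carry_out", "body": {"motion": [[0,0,0,1,0,0,-1],[0,0,0,2,0,0,-1],[0,0,0,3,0,0,-1],[0,0,0,4,0,0,-1]]}}

```text
clock: 18.18
position: [596.1, 6.6, 29.5]
ee_rot: [1.0, -0.001, -0.013, 0.001]
contact_force: [-29.4, 9.3, 22.2]
gripper_width: -0.1
grasp_force: 14.5
```

```bash
python3 -c "
from h import *
wl('R')"
```

```text
t 18.225 tcp [596.1   6.6  29.5] F [-27.1   7.6  19.7] n 259
yaw -1.4 origin [688.7  75.3] bumper [612.3   4.1] B_x -74.6 tcp in scale -90.9 -70.9
```

The right corner doesn't move at 28 N, so it is home. Checking the left corner the same way.

{"method": "carry_out", "body": {"motion": [[0,0,0,-20,0,0,-1],[0,0,0,-35,-15,0,-1],[0,0,0,-35,-70,0,-1],[0,0,0,-32,-125,0,-1],[0,0,0,-25,-148,0,-1]]}}

```text
clock: 18.85
position: [583.4, 157.9, 30.6]
ee_rot: [1.0, 0.002, 0.001, -0.0]
contact_force: [-1.0, -0.2, -0.1]
gripper_width: -0.1
grasp_force: 0.0
```

{"method": "carry_out", "body": {"motion": [[0,0,0,8,0,0,-1],[0,0,0,14,0,0,-1],[0,0,0,18,0,0,-1],[0,0,0,20,0,0,-1],[0,0,0,21,0,0,-1]]}}

```text
clock: 19.48
position: [599.8, 152.9, 29.8]
ee_rot: [1.0, -0.001, -0.005, 0.001]
contact_force: [-13.8, 5.8, 7.9]
gripper_width: 0.0
grasp_force: 6.7
```

```bash
python3 -c "
from h import *
wl('L')"
```

```text
t 19.525 tcp [599.8 152.9  29.9] F [-11.9   3.9   6.8] n 235
yaw -1.4 origin [688.6  76.1] bumper [615.9 150.9] B_x -74.5 tcp in scale -90.8 74.6
```

{"method": "carry_out", "body": {"motion": [[0,0,0,2,0,0,-1],[0,0,0,4,0,0,-1],[0,0,0,5,0,0,-1],[0,0,0,6,0,0,-1],[0,0,0,6,0,0,-1]]}}

```text
clock: 20.15
position: [599.7, 152.8, 29.9]
ee_rot: [1.0, -0.001, -0.011, 0.002]
contact_force: [-28.4, 10.1, 18.3]
gripper_width: 0.2
grasp_force: 14.1
```

```bash
python3 -c "
from h import *
wl('L')"
```

```text
t 20.2 tcp [599.8 152.8  29.9] F [-27.    9.   18.2] n 235
yaw -1.4 origin [688.7  76.2] bumper [615.9 151. ] B_x -74.5 tcp in scale -90.7 74.4
```

Neither corner moves at about 28 N, so both are home. Backing off, lifting and checking.

{"method": "carry_out", "body": {"motion": [[0,0,0,-20,0,0,-1],[0,0,0,-50,0,0,-1],[0,0,0,-80,0,-20,-1],[0,0,0,-110,0,-70,-1],[0,0,0,-140,0,-120,-1]]}}

```text
clock: 20.82
position: [469.2, 153.1, 151.3]
ee_rot: [1.0, -0.001, -0.0, 0.0]
contact_force: [0.6, 1.6, -0.0]
gripper_width: 0.2
grasp_force: 0.0
```

{"method": "carry_out", "body": {"motion": [[0,0,0,-10,-45,-20,-1],[0,0,0,-20,-90,-40,-1],[0,0,0,-20,-130,-40,-1],[0,0,0,-20,-150,-40,-1],[0,0,0,-20,-150,-40,-1]]}}

```text
clock: 21.45
position: [450.1, 304.4, 189.7]
ee_rot: [1.0, 0.0, -0.0, 0.001]
contact_force: [0.2, 0.6, 0.2]
gripper_width: 0.1
grasp_force: 0.0
```

```bash
python3 -c "
from h import *
t=get_image('top');s=get_image('side');st=read_state();print(st['clock'],st['position'].round(),st['contact_force'].round(1))
print(scale_pose(t))
a=t['color'][100:280,140:400];b=s['color'][130:330,180:340]
cv2.imwrite('pics/c5.png',np.hstack([cv2.resize(a,(430,480),interpolation=2),cv2.resize(b,(370,480),interpolation=2)]))"
```

```text
21.55 [450. 303. 190.] [-0.3 -0.3  0.4]
(array([[611.70855253, 151.50247799],
       [609.234451  ,   7.26054826]]), np.float64(-0.9826662517644955), np.float64(144.26314661327757))
```

View pics/c5.png

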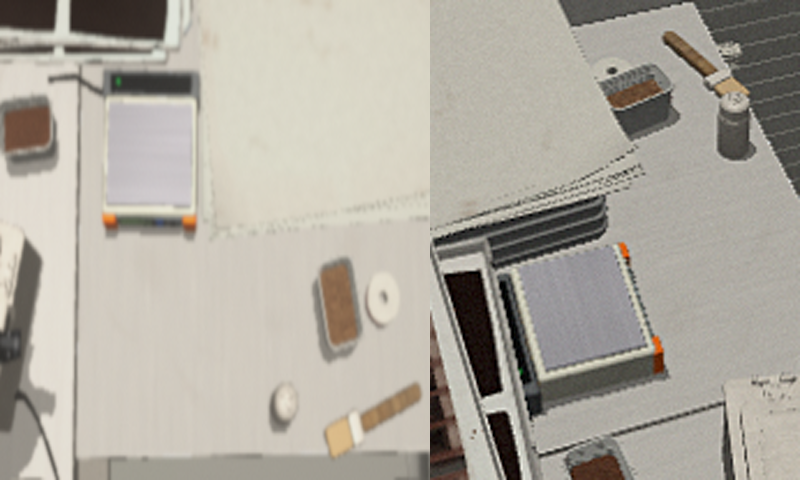

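The scale is flush, square and centred on the dock. The bystanders are where they stood and the arm is clear.

```bash
python3 -c "
from bench import *
print(job_done())"
```

```text
the job is handed in; nothing more can be done
None
```

The scale is home, square and within about 1 cm of centre on the dock. Neither corner moved under a final push of about 28 N, so both contacts should be pressed in, though I couldn't read the pins directly. The largest turn I measured was about 12.6°, the bystanders look unmoved, the arm is clear, and the job is handed in at about 21.6 s.

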